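# Open a small pressure pot held shut by a swing bolt and wing nut

### The job

Open the small steel pressure pot: unscrew the brass wing nut only until its hinged bolt tips freely out of the slotted lug at the front of the lid, swing the bolt out and let it hang down, then raise the lid by its bar handle until it stands well open (about 60 degrees) and let go. The nut has already been slackened by an unknown amount, so find out by feel when it is clear: do not force the bolt against the raised lip of the lug, do not jam the nut hard against the end of its thread, and do not tighten it onto the lug. Leave the other things on the desk where they are.

Things in the scene. Friction and masses are not known exactly. Their poses are not given: they have to be found in the camera images.
- pot: round steel pressure pot, fixed to the desk: base 150 x 136 mm, rim 116 mm across. Origin: centre of the underside; z up, -x is the front (bolt and lug, roughly towards the robot), +x the back (lid hinge). Shut lid: disc 116 mm across, top 100 mm up; brass relief valve 24 mm high on it at x = +27 mm. Ball valve on the -y side out to 98 mm, z 15 to 46; pipe union on the +y side out to 81 mm, z 62.
- lid (a joint): lid hinge, rad: 0 shut, grows as the front of the lid rises; stop at 1.35. The hinge axis runs along the pot's y through x = +72, z = +96 mm of the pot. Stiff (0.35 N m of friction): the lid stays where it is left; about 8 N at the handle raises it.
- lid_handle (a point): middle of the lid's dark bar handle: round bar 10 mm thick, 72 mm long, along the pot's y; with the lid shut at x = -15, y = 0, z = 138 mm of the pot, 38 mm above the lid's top. Legs at its two ends only; free room under it between them. It turns with the lid.
- swing_bolt (a joint): angle of the hinged eyebolt, rad: 0 upright in the slot of the lug, grows as its top swings out to the front (the pot's -x) and down; stop at 1.62, level in front of the pot. Turns easily (0.004 N m); past about 0.15 rad it falls outward by its own weight when let go.
- bolt_eye (a point): pivot of the eyebolt, fixed on the front of the pot at x = -74, y = 0, z = 30 mm of the pot; the bolt swings about the pot's y axis here. The upright bolt (8 mm thick) rises through the slot; the top of the lug is 70 mm above this point. A nut held 1 mm off the bolt's axis pushes back on the fingers with about 5 N.
- lug: slotted lug on the front of the lid: a fork open to the front, slot 11 mm wide, prongs 12 mm. A lip 5 mm high and 3 mm thick stands round the nut's seat, 13 mm from the bolt's axis (1 mm clear of the nut's foot), broken only by the slot: the nut must rise out of it before the bolt can swing. Origin: in the top face (100 mm up, lid shut), 18 mm behind the bolt's axis.
- wing_nut: brass wing nut. Origin: on the bolt's axis, 70 mm above the eye; x along the wings, z along the bolt. The frame turns with the nut but does NOT rise with it: the nut's height is not measured. Round foot 24 mm across, hub 13 mm high; two wings 10 mm thick (flat faces to +y and -y), 10 to 31 mm above the foot, 6 to 24 mm from the axis. Anticlockwise from above loosens.
- nut_rest (a point): the point of the lug's top on the upright bolt's axis. The nut's foot starts 0.3 to 4.5 mm above it (not shown), at any wing angle, and rises 6 mm per turn; turning takes about 0.1 N m and it stays where it is left. Until it is about 5 mm up it strikes the lip after 0.02 to 0.05 rad of swing; just above that it may brush over the lip.
- bolt_end: staked end of the bolt that keeps the nut on: steel button 8.4 mm across in the gap between the wings. Origin: on the bolt's axis, 70 mm above the eye; the button sits 19 to 22 mm above that. It stops the nut when its foot is 6 mm above the lug's top, only a sixth of a turn past where the nut is clear of the lip.
- spanner: small combination spanner, 30 x 150 x 8 mm, lying flat; bystander, origin at the centre of its underside
- flange: small round steel flange, 70 mm across, 28 mm high, lying on its face; bystander, origin at the centre of its underside
- timer: white digital lab timer, 68 x 62 x 18 mm; bystander, origin at the centre of its underside
- tee: small steel tube tee, 34 x 56 x 16 mm; bystander, origin at the centre of its underside
- gas_syringe: glass gas syringe, 30 x 136 x 23 mm, lying behind the pot; bystander, origin at the centre of its underside
- red_marker: red and white marker pen, 17 x 135 x 16 mm; bystander, origin at the centre of its underside

How it is judged:
By the outcome, as a careful person would: the job done as asked, in the order asked, and still so for the second after the job is handed in, with the robot touching nothing.
It also fails if it takes over 72 s, if anything falls off the work surface, if the arm or the gripper's body presses on something with over 40 N, if the wrist force passes 120 N, or if a joint passes its speed limit or range.

### The arm

A 6-joint arm with a two-finger parallel gripper is mounted at the origin on a cart in front of the work surface, level with it; the furniture and walls round the work are solid. World frame = base frame: x ahead of the robot, y to its left, z up, the work surface at z = 0. Lengths are in m, angles in rad, forces in N, time in s.
With the tool pointing down it reaches from about 0.325 to 0.85 m from the base axis. Payload 15.5 kg.
Tool frame: the origin (TCP) lies at the very end of the fingers, on their centre line; the grasp point (between the pads) lies 19 mm behind it; z points along the fingers, y is the line along which they close (so a half turn about z gives the same grasp; the last joint's range is limited). The gripper opens to 91 mm and grips with 3 to 60 N. Pads are 32 mm wide; open, the fingers measure 118 mm over their backs; the gripper's body (76 mm by 178 mm) begins 60 mm behind the grasp point.
Start: joints at [1.2, 0.494, 1.345, -0, 1.302, -0.096], TCP at [0.17, 0.602, 0.214] pointing down, gripper open.
Joint ranges: [-2.91, 2.91], [-0.82, 2.16], [0.22, 2.67], [-1.22, 4.37], [0.12, 2.79], [-3.08, 3.08]. Speed limits (rad/s): [1.89, 1.89, 2.57, 3.01, 3.01, 3.01].

### API

Orientations are given as a unit quaternion [x, y, z, w].
In Python, from workcell import manip gives the robot as it stands.
- The arm moves only by the tool jog_arm, never from a script. Its argument "motion" is a list of rows, each a list of 6 numbers: the shift along the tool's x, y, z in units of 25 mm (1.0 is 25 mm), then the turn, a rotation vector about the tool's x, y, z in units of 5 degrees (1.0 is 5 degrees). In form: [[x, y, z, rx, ry, rz], ...]. A call has exactly 8 rows; each row shifts and turns the commanded pose from where the row before left it, along the tool's axes as they then stand; what a row does not reach is not made up. A row lasts 1/8 s, in which the tool goes at most 62.5 mm and 10.7 degrees, less where a joint would pass 70% of its speed; a pose out of reach is approached as far as the arm can. A call is refused whole if a number of a shift passes 1 or a number of a turn 1, either way. A call with a gripper value outside its range is refused whole. "claw" is the opening, from 0 (shut) to 1 (fully open), set as the call begins (left out, the last holds). The fingers move at their own pace and stop on an object; "force" is the grip in N (left out, the last holds). Time passes only in rows, so rows that do not move let the fingers close, or fill a call up. It gives the time, the measured TCP pose, the force, the opening and the grip force at its end, in the units of the state.
- manip.state(): the state, without advancing time (a new reading comes with each control period).
- manip.read_camera(name): name is "side" or "top" or "wrist"; returns (picture, depth): 480x640x3 uint8, red, green, blue; 480x640 float32, m along the optical axis (not along the pixel's ray), 0 where there is no reading.
- manip.camera_params(name): a dict with "mtx" (3x3 intrinsics, pixels), "extrinsics" (4x4, takes a point from camera to world coordinates). Camera axes: x right, y down, z forward; pixel columns grow to the right and rows downward; lengths in m; the calibration is good to about 2 mm. A picture is of the moment at which its call begins: read the wrist's pose just before it. camera_params takes no time and is no camera call; for the wrist camera it gives the pose at the moment of the call.
- manip.close_job(): hands the job in; it is judged then, once.
Trained networks look in the newest picture that a camera, given by its name, has taken for a name from the list of things; names that differ only in an ending like _2 or _b are one class to them, and where a whole thing is asked for, a point or a joint stands for the part that bears it (a point fixed in the world has none). Each returns a list of dicts, best first, with "p" (0 to 1); they miss things now and then, are a little off and sometimes report something else, mostly with a low value. They report only what shows in the picture. A call takes as long as a camera call.
- manip.recognise(camera, target): "box" ([centre column, centre row, width, height] in pixels, round what is visible of it).
- manip.mark_of(camera, target): "position" ([row, column] in pixels: a listed point, or the origin of a listed thing).
The state is a dict: "clock": time; "qpos": joint angles; "qd": joint speeds; "joint_torque": joint torques, N m; "ee_pos": TCP position; "tool_rot": TCP orientation; "contact_force": force on the tool from outside, world axes, zero at the start; "wrist_torque": the same for the moment, N m; "finger_gap": opening from 0.0 (shut) to 1.0 (fully open); "grip_force": force on a finger pad.
Only numpy, scipy, OpenCV 4.12 (cv2) and the standard library are available. Lean on these libraries where they do the work, as an engineer would, in place of code of your own. Each camera call takes 0.05 s, during which the arm holds its last target. There are 200 camera calls.

## Working session

There is one attempt and no reset: what is moved stays moved. The work goes in short steps, Python scripts to look and compute and a tool call to move; the robot and the scene stay as the last step left them, time stands still between calls to the robot, and variables do not carry over. Pictures are saved under pics/ and viewed, at most 10 in all, crops included, and the job is handed in when it is done.

Besides the shell and the picture viewer there is one more tool, called after "Emit:" in YAML: its name, and indented under it one key for each argument. jog_arm: Moves the arm, as the interface text tells. Its arguments: {"type":"object","properties":{"motion":{"type":"array","items":{"type":"array","items":{"type":"number"}}},"claw":{"type":"number"},"force":{"type":"number"}},"required":["motion"]}

```bash
ls; mkdir -p pics; cat > h.py <<'E'
import numpy as np, cv2
from workcell import manip
from scipy.spatial.transform import Rotation as R
def ray(cam,rc,P=None):
    P=P or manip.camera_params(cam);K=np.array(P["mtx"]);T=np.array(P["extrinsics"])
    d=np.linalg.inv(K)@[rc[1],rc[0],1.];return T[:3,3],T[:3,:3]@d
def pt(cam,rc,depth,P=None):
    o,d=ray(cam,rc,P);return o+d*depth
def tri(rs):
    A=0;b=0
    for o,d in rs:
        d=d/np.linalg.norm(d);M=np.eye(3)-np.outer(d,d);A=A+M;b=b+M@o
    return np.linalg.solve(A,b)
def proj(cam,p,P=None):
    P=P or manip.camera_params(cam);K=np.array(P["mtx"]);T=np.array(P["extrinsics"])
    c=T[:3,:3].T@(np.array(p)-T[:3,3]);u=K@c;return u[:2]/u[2]
def save(cam,name):
    a,d=manip.read_camera(cam);cv2.imwrite("pics/"+name,a[:,:,::-1]);return a,d
E
python3 - <<'E'
from h import *
np.set_printoptions(precision=4,suppress=True)
I={}
for c in("side","top"):
    I[c]=save(c,c+"0.png")
    P=manip.camera_params(c);print(c,np.array(P["extrinsics"]).round(3).tolist())
for t in["pot","lid_handle","bolt_eye","nut_rest","wing_nut","bolt_end","lug"]:
    rs=[]
    for c in("side","top"):
        m=manip.mark_of(c,t)
        if m:
            print(c,t,[(np.round(x["position"],1).tolist(),round(x["p"],2)) for x in m[:2]])
            rs.append(ray(c,m[0]["position"]))
    if len(rs)==2:print("   ",tri(rs))
print(manip.state())
a=np.hstack([I["side"][0],I["top"][0]]);cv2.imwrite("pics/both0.png",cv2.resize(a,(800,300))[:,:,::-1])
E
```

```text
pics
side [[-0.98, 0.12, -0.158, 0.775], [0.198, 0.644, -0.739, 1.239], [0.013, -0.755, -0.655, 0.983], [0.0, 0.0, 0.0, 1.0]]
top [[0.014, -0.995, 0.101, 0.415], [-1.0, -0.013, 0.008, 0.253], [-0.006, -0.101, -0.995, 1.33], [0.0, 0.0, 0.0, 1.0]]
side pot [([278.7, 331.5], 0.64)]
top pot [([246.4, 322.0], 0.78), ([269.2, 329.5], 0.5)]
    [0.5261 0.2527 0.0118]
side lid_handle [([235.4, 337.7], 0.86), ([337.4, 425.4], 0.22)]
top lid_handle [([249.3, 321.5], 0.95), ([316.1, 229.3], 0.61)]
    [0.5128 0.2526 0.1385]
side bolt_eye [([261.7, 357.3], 0.88)]
top bolt_eye [([277.9, 331.9], 0.62)]
    [0.458  0.2296 0.0322]
side nut_rest [([236.9, 358.9], 0.69)]
top nut_rest [([278.9, 331.6], 0.61)]
    [0.4561 0.2306 0.1074]
side wing_nut [([234.9, 360.7], 0.54), ([237.7, 339.2], 0.5)]
top wing_nut [([277.2, 333.7], 0.72)]
    [0.4557 0.2278 0.1115]
top lug [([267.5, 329.1], 0.63), ([245.8, 322.9], 0.26)]
{'clock': 0.8, 'qpos': array([ 1.2005,  0.4936,  1.3455,  0.    ,  1.3025, -0.0955]), 'qd': array([ 0.0007, -0.0002, -0.0004,  0.0007,  0.0013, -0.0004]), 'joint_torque': array([ -0.0002, -87.86  , -38.2236,   0.0707,   0.0435,   0.    ]), 'ee_pos': array([0.1696, 0.6016, 0.2139]), 'tool_rot': array([ 0.137 ,  0.9906,  0.    , -0.    ]), 'contact_force': array([-0.0583,  0.4824,  0.304 ]), 'wrist_torque': array([-0.0463, -0.0381, -0.0298]), 'grip_force': 0.0, 'finger_gap': 0.9992995835690164}
```

View pics/both0.png

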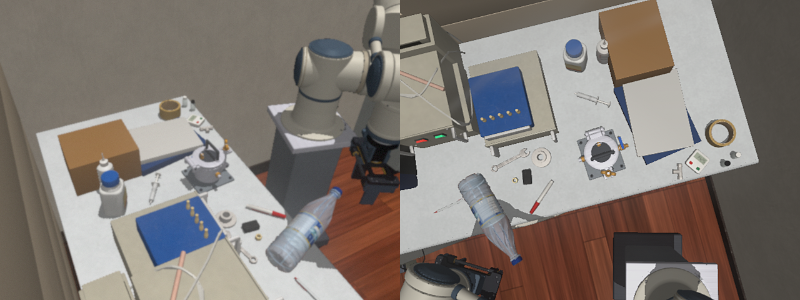

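Side shows the pot at about (203,165) in the half-scale composite, and top shows it at (602,152) with the bolt and lug facing the robot. I'll check the bottle's height and the wrist camera mount before travelling.

```bash
python3 - <<'E'
from h import *
np.set_printoptions(precision=3,suppress=True)
a,d=manip.read_camera("top")
for u,v in[(150,380),(170,400),(200,460),(220,500)]: print(u,v,pt("top",(v,u),d[v,u]))
# highest things in corridor
P=manip.camera_params("top");K=np.array(P["mtx"]);T=np.array(P["extrinsics"])
vv,uu=np.mgrid[0:480:4,0:640:4];z=d[::4,::4];m=z>0
X=np.stack([(uu-K[0,2])/K[0,0]*z,(vv-K[1,2])/K[1,1]*z,z],-1)@T[:3,:3].T+T[:3,3]
g=m&(X[...,0]>.1)&(X[...,0]<.6)&(X[...,1]>.1)&(X[...,1]<.75)&(X[...,2]>.1)
for p in X[g][::12]:print(p)
W=manip.camera_params("wrist");E=np.array(W["extrinsics"]);s=manip.state()
r=R.from_quat(s["tool_rot"]).as_matrix();print("wrist in tool",r.T@(E[:3,3]-s["ee_pos"]));print(r.T@E[:3,:3]);print(W["mtx"])
E
```

```text
150 380 [0.248 0.587 0.141]
170 400 [0.209 0.548 0.13 ]
200 460 [-0.136  0.653 -0.736]Traceback (most recent call last):
  File "<stdin>", line 4, in <module>
IndexError: index 500 is out of bounds for axis 0 with size 480
```

```bash
python3 - <<'E'
from h import *
np.set_printoptions(precision=3,suppress=True)
a,d=manip.read_camera("top")
for u,v in[(110,300),(140,330),(160,360),(180,395)]: print(u,v,pt("top",(v,u),d[v,u]))
P=manip.camera_params("top");K=np.array(P["mtx"]);T=np.array(P["extrinsics"])
vv,uu=np.mgrid[0:480:4,0:640:4];z=d[::4,::4];m=z>0
X=np.stack([(uu-K[0,2])/K[0,0]*z,(vv-K[1,2])/K[1,1]*z,z],-1)@T[:3,:3].T+T[:3,3]
for i in np.arange(.15,.7,.05):
  print(round(i,2),[round(float(X[...,2][m&(abs(X[...,0]-i-.025)<.025)&(abs(X[...,1]-j-.025)<.025)].max(initial=-1)),2) for j in np.arange(.0,.75,.05)])
W=manip.camera_params("wrist");E=np.array(W["extrinsics"]);s=manip.state()
r=R.from_quat(s["tool_rot"]).as_matrix();print("wrist in tool",r.T@(E[:3,3]-s["ee_pos"]));print(r.T@E[:3,:3]);print(W["mtx"])
E
```

```text
110 300 [0.403 0.679 0.124]
140 330 [0.345 0.613 0.132]
160 360 [0.287 0.569 0.139]
180 395 [0.219 0.529 0.129]
0.15 [-0.0, -0.0, 0.0, 0.0, -0.74, -0.73, -0.74, -0.74, -0.74, 0.59, 0.6, 0.45, 0.61, -0.74, -0.74]
0.2 [-0.74, -0.74, -0.74, -0.74, -0.74, -0.73, -0.74, -0.74, -0.74, 0.6, 0.62, 0.63, 0.62, 0.34, 0.0]
0.25 [-0.73, -0.74, -0.73, -0.74, -0.74, -0.74, -0.74, -0.73, -0.06, -0.0, 0.14, 0.59, 0.59, 0.01, 0.01]
0.3 [-0.74, -0.74, -0.74, -0.74, -0.74, -0.0, 0.0, 0.01, 0.01, 0.02, 0.01, 0.15, 0.14, 0.13, 0.01]
0.35 [-0.74, -0.74, 0.0, 0.01, 0.01, 0.01, 0.0, 0.01, 0.02, 0.02, 0.01, 0.12, 0.14, 0.14, 0.12]
0.4 [0.0, 0.01, 0.01, 0.01, 0.12, 0.01, 0.01, 0.01, 0.02, 0.01, 0.02, 0.02, 0.12, 0.13, 0.12]
0.45 [0.01, 0.03, 0.01, 0.01, 0.14, 0.14, 0.01, 0.01, 0.01, 0.01, 0.02, 0.01, 0.01, 0.09, 0.01]
0.5 [0.06, 0.06, 0.06, 0.1, 0.15, 0.15, 0.1, 0.01, 0.03, 0.03, 0.02, 0.01, 0.1, 0.01, 0.01]
0.55 [0.06, 0.06, 0.06, 0.05, 0.11, 0.13, 0.1, 0.01, 0.1, 0.15, 0.15, 0.15, 0.15, 0.24, 0.24]
0.6 [0.06, 0.06, 0.06, 0.05, 0.1, 0.01, 0.01, 0.01, 0.1, 0.15, 0.18, 0.18, 0.18, 0.25, 0.24]
0.65 [0.06, 0.06, 0.05, 0.05, 0.01, 0.0, 0.01, 0.01, 0.1, 0.15, 0.16, 0.15, 0.16, 0.16, 0.25]
wrist in tool [ 0.081 -0.    -0.171]
[[ 0.    -0.958 -0.287]
 [ 1.     0.001 -0.   ]
 [ 0.001 -0.287  0.958]]
[[425.902   0.    314.517]
 [  0.    425.902 246.015]
 [  0.      0.      1.   ]]
```

Emit:
jog_arm:
  motion:
    - [-0.9,-0.7,-0.3,0,0,0]
    - [-0.9,-0.7,-0.3,0,0,0]
    - [-0.9,-0.7,-0.3,0,0,0]
    - [-0.9,-0.7,-0.3,0,0,0]
    - [-0.9,-0.7,-0.1,0,0,0]
    - [-0.9,-0.7,-0.1,0,0,0]
    - [-0.9,-0.7,0,0,0,0]
    - [-0.9,-0.7,0,0,0,0]
  claw: 0.4

```text
clock: 1.9
ee_pos: [0.3054, 0.4172, 0.2491]
tool_rot: [0.137, 0.991, 0.0, 0.0]
contact_force: [0.0, -0.6, 0.5]
finger_gap: 0.399
grip_force: 0.0
```

Emit:
jog_arm:
  motion:
    - [-0.9,-0.7,0,0,0,0]
    - [-0.9,-0.7,0,0,0,0]
    - [-0.9,-0.7,0,0,0,0]
    - [-0.9,-0.7,0,0,0,0]
    - [-0.9,-0.7,0,0,0,0]
    - [-0.9,-0.7,0,0,0,0]
    - [-0.9,-0.7,0,0,0,0]
    - [0,0,0,0,0,0]

```text
clock: 2.9
ee_pos: [0.4241, 0.2562, 0.249]
tool_rot: [0.138, 0.99, -0.0, 0.0]
contact_force: [-0.9, 0.1, -0.5]
finger_gap: 0.401
grip_force: 0.0
```

```bash
cat > look.py <<'E'
from h import *
import sys
np.set_printoptions(precision=4,suppress=True)
P=manip.camera_params("wrist");s=manip.state();a,d=save("wrist",sys.argv[1])
print(s["clock"],s["ee_pos"],s["tool_rot"])
np.savez("pics/"+sys.argv[1]+".npz",a=a,d=d,K=P["mtx"],T=P["extrinsics"])
for t in["lid_handle","bolt_eye","nut_rest","wing_nut","bolt_end","lug","pot"]:
    m=manip.mark_of("wrist",t)
    for x in m[:2]:
        rc=x["position"];i,j=int(rc[0]),int(rc[1]);o,dd=ray("wrist",rc,P)
        h={"lid_handle":.138,"nut_rest":.1,"wing_nut":.1,"bolt_end":.1,"lug":.1,"pot":0,"bolt_eye":.03}[t]
        print(t,np.round(rc,1),round(x["p"],2),"depthpt",o+dd*d[i,j],"at h",o+dd*(h-o[2])/dd[2])
E
python3 look.py w1.png
```

```text
2.9 [0.4241 0.2562 0.249 ] [ 0.138   0.9904 -0.      0.0002]
lid_handle [356.2 329.4] 0.85 depthpt [0.5107 0.2427 0.1423] at h [0.5133 0.2421 0.138 ]
bolt_eye [251.4 295.1] 0.93 depthpt [0.4381 0.2359 0.1005] at h [0.4585 0.2266 0.03  ]
nut_rest [272.8 291.7] 0.91 depthpt [0.451  0.2299 0.1112] at h [0.4547 0.2281 0.1   ]
nut_rest [232.6 536.4] 0.56 depthpt [0.5038 0.4527 0.028 ] at h [0.4748 0.4206 0.1   ]
wing_nut [277.4 289.1] 0.84 depthpt [0.453  0.2273 0.114 ] at h [0.4579 0.225  0.1   ]
wing_nut [276.  287.2] 0.55 depthpt [0.4512 0.2264 0.1151] at h [0.4564 0.2239 0.1   ]
bolt_end [275.3 291.6] 0.41 depthpt [0.4516 0.2298 0.1149] at h [0.4568 0.2274 0.1   ]
bolt_end [ 91.7 512.4] 0.21 depthpt [0.3723 0.4548 0.0146] at h [0.3667 0.4176 0.1   ]
lug [290.3 301.5] 0.89 depthpt [0.459  0.236  0.1315] at h [0.4714 0.2314 0.1   ]
pot [294.1 338.2] 0.57 depthpt [0.4824 0.2592 0.1007] at h [0.5254 0.2532 0.    ]
```

View pics/w1.png

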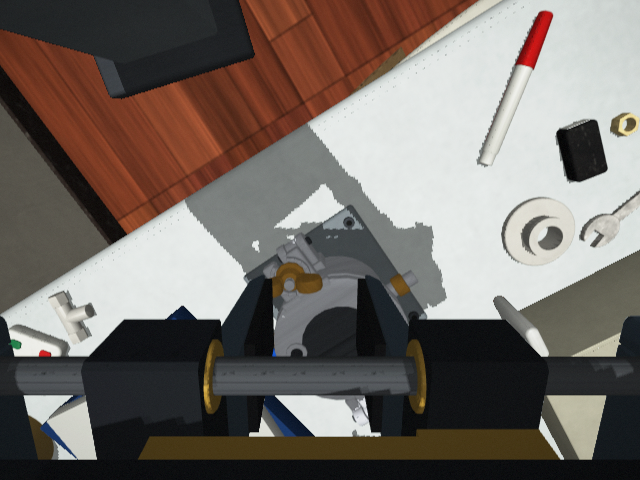

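The wrist picture shows the brass nut at about (290,277), the lid handle at about (345,335), and the tee, flange, spanner and marker well away. I'll zoom in on the nut and fit its point cloud.

```bash
cat > nut.py <<'E'
from h import *
import sys
np.set_printoptions(precision=4,suppress=True)
f=np.load("pics/"+sys.argv[1]+".npz");a,d,K,T=f["a"],f["d"],f["K"],f["T"]
vv,uu=np.mgrid[0:480,0:640]
X=np.stack([(uu-K[0,2])/K[0,0]*d,(vv-K[1,2])/K[1,1]*d,d],-1)@T[:3,:3].T+T[:3,3]
h=cv2.cvtColor(a,cv2.COLOR_RGB2HSV)
c=np.array([float(sys.argv[2]),float(sys.argv[3])])
near=(np.hypot(X[...,0]-c[0],X[...,1]-c[1])<.035)&(d>0)
br=near&(h[...,0]>10)&(h[...,0]<28)&(h[...,1]>110)&(X[...,2]>.1)
p=X[br];print("n",len(p),"zpct",np.percentile(p[:,2],[5,25,50,75,90,97]))
w=p[p[:,2]>np.percentile(p[:,2],97)-.005]
m=w[:,:2].mean(0);u,s,v=np.linalg.svd(w[:,:2]-m);t=(w[:,:2]-m)@v.T
mid=(t.max(0)+t.min(0))/2@v+m
print("wing top n",len(w),"z",np.median(w[:,2]),"mean",m,"mid",mid,"ext",t.max(0)-t.min(0),"dir deg",np.degrees(np.arctan2(v[0,1],v[0,0])))
hd=X[(np.hypot(X[...,0]-.514,X[...,1]-.247)<.05)&(X[...,2]>.132)&(X[...,2]<.15)&(h[...,2]<90)]
if len(hd):
  m2=hd.mean(0);u,s,v=np.linalg.svd(hd[:,:2]-m2[:2],full_matrices=False);print("handle",m2,"dir",np.degrees(np.arctan2(v[0,1],v[0,0])),"z max",np.percentile(hd[:,2],95))
if len(sys.argv)>4:
  i=np.argwhere(near);r0,c0=i.min(0);r1,c1=i.max(0);q=a[r0-10:r1+10,c0-10:c1+10];s=min(780/q.shape[1],590/q.shape[0]);print("crop",r0-10,c0-10,s)
  cv2.imwrite("pics/"+sys.argv[4],cv2.resize(q,None,fx=s,fy=s,interpolation=cv2.INTER_CUBIC)[:,:,::-1])
E
python3 nut.py w1.png .455 .228 c1.png
```

```text
n 1016 zpct [0.1045 0.1119 0.1228 0.1298 0.1317 0.1325]
wing top n 370 z 0.1308137518952807 mean [0.4558 0.2355] mid [0.4423 0.2353] ext [0.0354 0.0403] dir deg -101.08838988829554
handle [0.5072 0.2531 0.1415] dir -75.05968531000266 z max 0.14377617968684303
crop 196 226 2.36
```

View pics/c1.png

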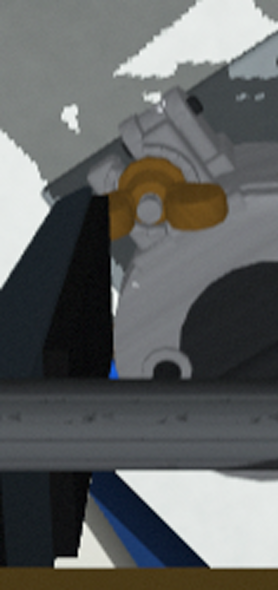

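Emit:
jog_arm:
  motion:
    - [-0.8,-0.35,0,0,0,1]
    - [-0.8,-0.35,0,0,0,1]
    - [0,0,0,0,0,1]
    - [0,0,0,0,0,1]
    - [0,0,0,0,0,1]
    - [0,0,0,0,0,1]
    - [0,0,0,0,0,1]
    - [0,0,0,0,0,1]
  claw: 0.45

```text
clock: 4.3
ee_pos: [0.4555, 0.2285, 0.2489]
tool_rot: [0.469, 0.883, -0.0, -0.0]
contact_force: [-0.2, -0.6, 0.0]
finger_gap: 0.447
grip_force: 0.0
```

Emit:
jog_arm:
  motion:
    - [0,0,0,0,0,1]
    - [0,0,0,0,0,1]
    - [0,0,0,0,0,1]
    - [0,0,0,0,0,1]
    - [0,0,0,0,0,1]
    - [0,0,0,0,0,1]
    - [0,0,0,0,0,1]
    - [0,0,0,0,0,1]

```text
clock: 5.3
ee_pos: [0.4555, 0.2285, 0.2489]
tool_rot: [0.742, 0.67, 0.0, 0.0]
contact_force: [0.2, -0.2, -0.4]
finger_gap: 0.452
grip_force: 0.0
```

```bash
python3 look.py w2.png; python3 nut.py w2.png .455 .228 c2.png; python3 -c "
from h import *;print(manip.state()['qpos'])"
```

```text
5.3 [0.4555 0.2285 0.2489] [0.7425 0.6699 0.     0.    ]
lid_handle [209.7 391.6] 0.62 depthpt [0.5091 0.246  0.1419] at h [0.5097 0.2451 0.138 ]
bolt_eye [211.3 312.8] 0.75 depthpt [0.4565 0.2477 0.1298] at h [0.4539 0.2265 0.03  ]
nut_rest [229.5 315.9] 0.86 depthpt [0.4574 0.235  0.1317] at h [0.4566 0.2268 0.1   ]
nut_rest [211.6 392.8] 0.44 depthpt [0.5098 0.2447 0.1421] at h [0.5167 0.2349 0.1   ]
wing_nut [231.9 314.8] 0.81 depthpt [0.4564 0.2328 0.1298] at h [0.4556 0.225  0.1   ]
bolt_end [229.5 317.6] 0.45 depthpt [0.4585 0.2344 0.1298] at h [0.458  0.2267 0.1   ]
lug [220.1 333.8] 0.83 depthpt [0.4711 0.2327 0.0995] at h [0.4711 0.2328 0.1   ]
pot [176.5 387. ] 0.9 depthpt [0.507  0.2684 0.1431] at h [0.5291 0.2474 0.    ]
pot [212.8 314.3] 0.16 depthpt [0.4574 0.2463 0.1287] at h [0.4544 0.2185 0.    ]
n 7869 zpct [0.1227 0.354  0.3559 0.3577 0.3587 0.3593]
wing top n 5594 z 0.356925395620415 mean [0.4575 0.2523] mid [0.4573 0.2523] ext [0.0517 0.0029] dir deg 174.1369258197967
handle [0.5109 0.2478 0.1423] dir -71.10322469135116 z max 0.1441776540012947
crop 160 151 1.84375
[ 3.47192730e-01  2.95147754e-01  1.57503612e+00 -2.81762211e-05
  1.27145493e+00  4.46337599e-01]
```

View pics/c2.png

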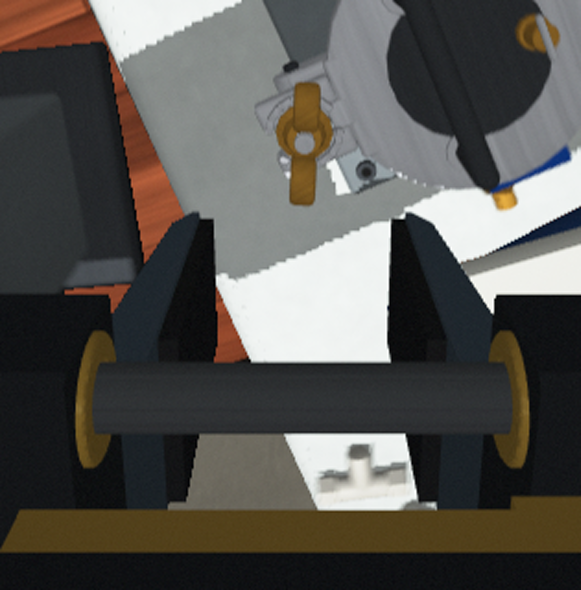

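The crop shows the wings running almost straight up the picture, from (307,95) to (302,195), with the button between them at about (303,143). I'll fit this precisely.

```bash
sed -i 's/&(X\[...,2\]>.1)$/\&(X[...,2]>.1)\&(X[...,2]<.15)/' nut.py; cat >> nut.py <<'E'
wc=w[:,:2].mean(0)
# button: grey pixels, z .112-.13 near mid
for rad in (.004,):
  g=(np.hypot(X[...,0]-mid[0],X[...,1]-mid[1])<.012)&(X[...,2]>.112)&(X[...,2]<.135)&(h[...,1]<90)
  b=X[g];print("button n",len(b),b.mean(0) if len(b) else "", np.percentile(b[:,2],[10,50,90]) if len(b) else "")
E
python3 nut.py w2.png .456 .227
```

```text
n 1076 zpct [0.1051 0.1135 0.1288 0.1314 0.1324 0.133 ]
wing top n 580 z 0.13130670409887268 mean [0.4565 0.2279] mid [0.4565 0.2268] ext [0.046  0.0097] dir deg -98.46208567226769
handle [0.5109 0.2478 0.1423] dir -71.10322469135116 z max 0.1441776540012947
button n 121 [0.4567 0.2263 0.1223] [0.1186 0.1226 0.1237]
```

Emit:
jog_arm:
  motion:
    - [-0.064,0.048,0.8,0,0,0.52]
    - [0,0,0.8,0,0,0]
    - [0,0,0.8,0,0,0]
    - [0,0,0.8,0,0,0]
    - [0,0,0.8,0,0,0]
    - [0,0,0.7,0,0,0]
    - [0,0,0.58,0,0,0]
    - [0,0,0,0,0,0]

```text
clock: 6.7
ee_pos: [0.4562, 0.2263, 0.1162]
tool_rot: [0.757, 0.654, -0.001, -0.0]
contact_force: [-0.7, 0.1, 0.6]
finger_gap: 0.449
grip_force: 0.0
```

Emit:
jog_arm:
  motion:
    - [0,0,0,0,0,0]
    - [0,0,0,0,0,0]
    - [0,0,0,0,0,0]
    - [0,0,0,0,0,0]
    - [0,0,0,0,0,0]
    - [0,0,0,0,0,0]
    - [0,0,0,0,0,0]
    - [0,0,0,0,0,0]
  claw: 0
  force: 12

```text
clock: 7.7
ee_pos: [0.4564, 0.2265, 0.1172]
tool_rot: [0.757, 0.654, -0.0, -0.0]
contact_force: [-3.6, 0.0, 5.9]
finger_gap: 0.114
grip_force: 12.0
```

```bash
cat > st.py <<'E'
from h import *
np.set_printoptions(precision=4,suppress=True)
s=manip.state();r=R.from_quat(s["tool_rot"])
x=r.as_matrix()[:,0]
print(round(s["clock"],2),s["ee_pos"],"xyaw",round(np.degrees(np.arctan2(x[1],x[0])),2),"q6",s["qpos"][5],"gap mm",s["finger_gap"]*91,"grip",s["grip_force"])
print("F world",s["contact_force"],"F tool",r.inv().apply(s["contact_force"]),"T tool",r.inv().apply(s["wrist_torque"]))
c,sn=np.cos(np.radians(18.9)),np.sin(np.radians(18.9));print("front in tool axes",r.inv().apply([-c,-sn,0]))
E
python3 st.py
```

```text
7.7 [0.4564 0.2265 0.1172] xyaw 81.66 q6 0.48883388840764475 gap mm 10.377061665299573 grip 12.000375464558601
F world [-3.6273  0.0448  5.8983] F tool [-0.4817 -3.5971 -5.8973] T tool [ 0.6809 -0.1419 -0.036 ]
front in tool axes [-0.4578 -0.8891  0.0002]
```

Emit:
jog_arm:
  motion:
    - [0,-0.028,-0.0033,0,0,-1]
    - [0,0,-0.0033,0,0,-1]
    - [0,0,-0.0033,0,0,-1]
    - [0,0,-0.0033,0,0,-1]
    - [0,0,-0.0033,0,0,-1]
    - [0,0,-0.0033,0,0,-1]
    - [0,0,-0.0033,0,0,-1]
    - [0,0,-0.0033,0,0,-1]
  force: 16

```text
clock: 8.7
ee_pos: [0.4563, 0.2267, 0.1179]
tool_rot: [0.486, 0.874, 0.0, 0.0]
contact_force: [0.5, 0.7, 3.4]
finger_gap: 0.105
grip_force: 16.0
```

```bash
python3 st.py
```

```text
8.7 [0.4563 0.2267 0.1179] xyaw 121.81 q6 -0.21141148547709723 gap mm 9.536968495421505 grip 16.000775322318077
F world [0.5244 0.726  3.426 ] F tool [ 0.3401  0.8312 -3.4253] T tool [0.0348 0.017  0.1108]
front in tool axes [ 0.2234 -0.9747 -0.0009]
```

Emit:
jog_arm:
  motion:
    - [0,0,-0.0033,0,0,-1]
    - [0,0,-0.0033,0,0,-1]
    - [0,0,-0.0033,0,0,-1]
    - [0,0,-0.0033,0,0,-1]
    - [0,0,-0.0033,0,0,-1]
    - [0,0,-0.0033,0,0,-1]
    - [0,0,-0.0033,0,0,-1]
    - [0,0,-0.0033,0,0,-1]

```text
clock: 9.7
ee_pos: [0.4564, 0.2268, 0.1186]
tool_rot: [0.158, 0.987, 0.0, 0.0]
contact_force: [0.0, 0.2, 3.6]
finger_gap: 0.11
grip_force: 16.0
```

Emit:
jog_arm:
  motion:
    - [0,0,-0.0033,0,0,-1]
    - [0,0,-0.0033,0,0,-1]
    - [0,0,-0.0033,0,0,-1]
    - [0,0,-0.0033,0,0,-1]
    - [0,0,-0.0033,0,0,-1]
    - [0,0,-0.0033,0,0,-1]
    - [0,0,-0.0033,0,0,-1]
    - [0,0,-0.0033,0,0,-1]

```text
clock: 10.7
ee_pos: [0.4563, 0.2268, 0.1192]
tool_rot: [-0.189, 0.982, 0.0, 0.0]
contact_force: [-0.1, 0.9, 3.1]
finger_gap: 0.109
grip_force: 16.0
```

Emit:
jog_arm:
  motion:
    - [0,0,-0.0033,0,0,-1]
    - [0,0,-0.0033,0,0,-1]
    - [0,0,-0.0033,0,0,-1]
    - [0,0,-0.0033,0,0,-1]
    - [0,0,-0.0033,0,0,-1]
    - [0,0,-0.0033,0,0,-1]
    - [0,0,-0.0033,0,0,-1]
    - [0,0,-0.0033,0,0,-1]

```text
clock: 11.7
ee_pos: [0.4563, 0.2268, 0.1199]
tool_rot: [-0.514, 0.858, 0.0, 0.0]
contact_force: [0.4, 1.6, 3.4]
finger_gap: 0.106
grip_force: 16.0
```

```bash
python3 st.py
```

```text
11.7 [0.4563 0.2268 0.1199] xyaw -118.19 q6 -2.305867498605071 gap mm 9.62883905655625 grip 16.000801473855972
F world [0.4349 1.6238 3.4273] F tool [-1.639   0.3824 -3.4263] T tool [-0.3259 -0.1163  0.0344]
front in tool axes [ 0.7324  0.6809 -0.0008]
```

Emit:
jog_arm:
  motion:
    - [0,0,-0.0033,0,0,-1]
    - [0,0,-0.0033,0,0,-1]
    - [0,0,-0.0033,0,0,-1]
    - [0,0,-0.0033,0,0,-1]
    - [0,0,-0.0033,0,0,-1]
    - [0,0,-0.0033,0,0,-1]
    - [0,0,-0.0033,0,0,-1]
    - [0,0,-0.0033,0,0,-1]

```text
clock: 12.7
ee_pos: [0.4562, 0.2268, 0.1205]
tool_rot: [0.776, -0.631, 0.0, -0.0]
contact_force: [-0.5, 1.1, 3.9]
finger_gap: 0.116
grip_force: 16.0
```

Emit:
jog_arm:
  motion:
    - [0,0,0,0,0,0]
    - [0,0,0,0,0,0]
    - [0,0,0,0,0,0]
    - [0,0,-0.6,0,0,0]
    - [0,0,-1,0,0,0]
    - [0,0,-1,0,0,0]
    - [0,0,-1,0,0,0]
    - [0,0,-1,0,0,0]
  claw: 0.45

```text
clock: 13.7
ee_pos: [0.4559, 0.2265, 0.236]
tool_rot: [0.775, -0.632, -0.0, 0.0]
contact_force: [0.2, 0.3, -0.1]
finger_gap: 0.45
grip_force: 0.0
```

Emit:
jog_arm:
  motion:
    - [0,0,-0.6,0,0,1]
    - [0,0,0,0,0,1]
    - [0,0,0,0,0,1]
    - [0,0,0,0,0,1]
    - [0,0,0,0,0,1]
    - [0,0,0,0,0,1]
    - [0,0,0,0,0,1]
    - [0,0,0,0,0,1]

```text
clock: 14.7
ee_pos: [0.4559, 0.2265, 0.2501]
tool_rot: [-0.511, 0.86, 0.0, -0.0]
contact_force: [0.3, 0.5, 0.4]
finger_gap: 0.45
grip_force: 0.0
```

Emit:
jog_arm:
  motion:
    - [0,0,0,0,0,1]
    - [0,0,0,0,0,1]
    - [0,0,0,0,0,1]
    - [0,0,0,0,0,1]
    - [0,0,0,0,0,1]
    - [0,0,0,0,0,1]
    - [0,0,0,0,0,1]
    - [0,0,0,0,0,1]

```text
clock: 15.7
ee_pos: [0.4559, 0.2265, 0.2501]
tool_rot: [-0.186, 0.983, -0.0, -0.0]
contact_force: [-0.7, -0.3, 0.1]
finger_gap: 0.452
grip_force: 0.0
```

Emit:
jog_arm:
  motion:
    - [0,0,0,0,0,1]
    - [0,0,0,0,0,1]
    - [0,0,0,0,0,1]
    - [0,0,0,0,0,1]
    - [0,0,0,0,0,1]
    - [0,0,0,0,0,1]
    - [0,0,0,0,0,1]
    - [0,0,0,0,0,1]

```text
clock: 16.7
ee_pos: [0.4559, 0.2265, 0.2501]
tool_rot: [0.161, 0.987, -0.0, -0.0]
contact_force: [-0.3, -1.0, 0.2]
finger_gap: 0.449
grip_force: 0.0
```

Emit:
jog_arm:
  motion:
    - [0,0,0,0,0,1]
    - [0,0,0,0,0,1]
    - [0,0,0,0,0,1]
    - [0,0,0,0,0,1]
    - [0,0,0,0,0,1]
    - [0,0,0,0,0,1]
    - [0,0,0,0,0,1]
    - [0,0,0,0,0,1]

```text
clock: 17.7
ee_pos: [0.4559, 0.2266, 0.2501]
tool_rot: [0.489, 0.872, -0.0, -0.0]
contact_force: [0.2, 0.1, 0.1]
finger_gap: 0.451
grip_force: 0.0
```

```bash
python3 st.py; python3 look.py w3.png | grep -E "nut|bolt"; python3 nut.py w3.png .456 .227 c3.png
```

```text
17.7 [0.4559 0.2266 0.2501] xyaw 121.44 q6 -0.2048787673271819 gap mm 41.068112988707185 grip 0.0
F world [0.2457 0.1216 0.0816] F tool [-0.0244  0.273  -0.0816] T tool [ 0.0594 -0.0499 -0.0663]
front in tool axes [ 0.2171 -0.9761  0.0002]
bolt_eye [209.9 313.5] 0.74 depthpt [0.4475 0.2387 0.1053] at h [0.4555 0.2251 0.03  ]
bolt_eye [229.6 315.8] 0.6 depthpt [0.4533 0.2323 0.1318] at h [0.4672 0.21   0.03  ]
nut_rest [228.5 316. ] 0.94 depthpt [0.4527 0.2335 0.134 ] at h [0.4574 0.2262 0.1   ]
wing_nut [229.8 315.4] 0.75 depthpt [0.4532 0.232  0.1319] at h [0.4575 0.225  0.1   ]
bolt_end [226.4 316.4] 0.49 depthpt [0.4522 0.235  0.1342] at h [0.4567 0.2278 0.1   ]
n 1166 zpct [0.1084 0.1176 0.1316 0.1347 0.1355 0.1362]
wing top n 611 z 0.13457258969825037 mean [0.4558 0.228 ] mid [0.4563 0.2268] ext [0.0468 0.0101] dir deg -78.9589773904332
handle [0.5077 0.2559 0.1421] dir 109.69039703182695 z max 0.1440291987708932
crop 158 153 1.8322981366459627
button n 105 [0.4563 0.2264 0.1231] [0.1214 0.1228 0.124 ]
```

Emit:
jog_arm:
  motion:
    - [0,0,0.8,0,0,1]
    - [0,0,0.8,0,0,1]
    - [0,0,0.8,0,0,1]
    - [0,0,0.8,0,0,1]
    - [0,0.017,0.8,0,0,0.1]
    - [0,0,0.7,0,0,0]
    - [0,0,0.5,0,0,0]
    - [0,0,0,0,0,0]

```text
clock: 19.1
ee_pos: [0.4561, 0.2265, 0.1196]
tool_rot: [0.635, 0.773, -0.001, -0.0]
contact_force: [-0.5, -1.1, 0.0]
finger_gap: 0.447
grip_force: 0.0
```

Emit:
jog_arm:
  motion:
    - [0,0,0,0,0,0]
    - [0,0,0,0,0,0]
    - [0,0,0,0,0,0]
    - [0,0,0,0,0,0]
    - [0,0,0,0,0,0]
    - [0,0,0,0,0,0]
    - [0,0,0,0,0,0]
    - [0,0,0,0,0,0]
  claw: 0
  force: 14

```text
clock: 20.1
ee_pos: [0.4564, 0.2267, 0.1205]
tool_rot: [0.635, 0.772, 0.0, 0.0]
contact_force: [-2.2, -0.4, 6.3]
finger_gap: 0.11
grip_force: 14.0
```

```bash
python3 st.py
```

```text
20.1 [0.4564 0.2267 0.1205] xyaw 101.16 q6 0.1490207379332834 gap mm 10.0373084013608 grip 14.000492244958878
F world [-2.2494 -0.3756  6.257 ] F tool [ 0.067  -2.279  -6.2572] T tool [ 0.4599 -0.0824  0.0419]
front in tool axes [-0.1347 -0.9909 -0.0001]
```

Emit:
jog_arm:
  motion:
    - [0,-0.015,-0.0033,0,0,-1]
    - [0,0,-0.0033,0,0,-1]
    - [0,0,-0.0033,0,0,-1]
    - [0,0,-0.0033,0,0,-1]
    - [0,0,-0.0033,0,0,-1]
    - [0,0,-0.0033,0,0,-1]
    - [0,0,-0.0033,0,0,-1]
    - [0,0,-0.0033,0,0,-1]

```text
clock: 21.1
ee_pos: [0.4564, 0.2267, 0.1211]
tool_rot: [0.331, 0.944, 0.0, 0.0]
contact_force: [-0.2, 0.2, 4.8]
finger_gap: 0.107
grip_force: 14.0
```

Emit:
jog_arm:
  motion:
    - [0,0,-0.0033,0,0,-1]
    - [0,0,-0.0033,0,0,-1]
    - [0,0,-0.0033,0,0,-1]
    - [0,0,-0.0033,0,0,-1]
    - [0,0,0,0,0,0]
    - [0,0,0,0,0,0]
    - [0,0,0,0,0,0]
    - [0,0,0,0,0,0]

```text
clock: 22.1
ee_pos: [0.4564, 0.2268, 0.1215]
tool_rot: [0.165, 0.986, 0.0, 0.0]
contact_force: [-0.3, 0.4, 6.2]
finger_gap: 0.11
grip_force: 14.0
```

```bash
python3 st.py
```

```text
22.1 [0.4564 0.2268 0.1215] xyaw 161.01 q6 -0.8955184707521284 gap mm 10.02479988816698 grip 14.000551477074623
F world [-0.3112  0.3654  6.1514] F tool [ 0.4096  0.2476 -6.1515] T tool [-0.0742  0.1312  0.0171]
front in tool axes [ 0.7892 -0.6142 -0.0008]
```

Emit:
jog_arm:
  motion:
    - [0.0252,-0.0196,0,-0.0614,-0.0789,0]
    - [0.0252,-0.0196,0,-0.0614,-0.0789,0]
    - [0.0252,-0.0196,0,-0.0614,-0.0789,0]
    - [0.0252,-0.0196,0,-0.0614,-0.0789,0]
    - [0,0,0,0,0,0]
    - [0,0,0,0,0,0]
    - [0,0,0,0,0,0]
    - [0,0,0,0,0,0]

```text
clock: 23.1
ee_pos: [0.4534, 0.2257, 0.1214]
tool_rot: [0.165, 0.986, 0.009, 0.016]
contact_force: [-1.4, 0.5, 5.7]
finger_gap: 0.108
grip_force: 14.0
```

```bash
python3 st.py
```

```text
23.1 [0.4534 0.2257 0.1214] xyaw 161.03 q6 -0.8954321182230781 gap mm 9.813575172005757 grip 14.000593274831772
F world [-1.4083  0.4574  5.7497] F tool [ 1.3188  0.102  -5.7881] T tool [-0.1112  0.0808  0.029 ]
front in tool axes [ 0.7891 -0.6133 -0.0356]
```

Emit:
jog_arm:
  motion:
    - [0.0252,-0.0196,0,-0.0614,-0.0789,0]
    - [0.0252,-0.0196,0,-0.0614,-0.0789,0]
    - [0,0,0,0,0,0]
    - [0,0,0,0,0,0]
    - [0,0,0,0,0,0]
    - [0,0,0,0,0,0]
    - [0,0,0,0,0,0]
    - [0,0,0,0,0,0]

```text
clock: 24.1
ee_pos: [0.4519, 0.2252, 0.1214]
tool_rot: [0.165, 0.986, 0.013, 0.023]
contact_force: [-0.6, -0.2, 7.4]
finger_gap: 0.11
grip_force: 14.0
```

```bash
python3 st.py
```

```text
24.1 [0.4519 0.2252 0.1214] xyaw 161.01 q6 -0.8950474708179613 gap mm 10.003433196803128 grip 14.000634849071503
F world [-0.6019 -0.1963  7.4175] F tool [ 0.1947 -0.138  -7.4407] T tool [-0.0885  0.1281 -0.0061]
front in tool axes [ 0.7885 -0.6128 -0.0531]
```

Emit:
jog_arm:
  motion:
    - [-0.0504,0.0392,0,0.1228,0.1578,0]
    - [-0.0504,0.0392,0,0.1228,0.1578,0]
    - [0,0,-0.0033,0,0,-1]
    - [0,0,-0.0033,0,0,-1]
    - [0,0,-0.0033,0,0,-1]
    - [0.0589,-0.0249,0,-0.0778,-0.1842,0]
    - [0.0589,-0.0249,0,-0.0778,-0.1842,0]
    - [0,0,0,0,0,0]

```text
clock: 25.1
ee_pos: [0.4516, 0.2251, 0.1216]
tool_rot: [0.034, 0.999, 0.01, 0.025]
contact_force: [0.7, 1.2, 4.3]
finger_gap: 0.107
grip_force: 14.0
```

```bash
python3 st.py
```

```text
25.1 [0.4516 0.2251 0.1216] xyaw 176.05 q6 -1.157461250857105 gap mm 9.719555328221038 grip 14.00037668645382
F world [0.6825 1.151  4.2935] F tool [-0.8099  1.2832 -4.2335] T tool [-0.2097 -0.0483  0.06  ]
front in tool axes [ 0.9204 -0.3873 -0.0529]
```

Emit:
jog_arm:
  motion:
    - [0.0295,-0.0125,0,-0.0389,-0.0921,0]
    - [0.0295,-0.0125,0,-0.0389,-0.0921,0]
    - [0.0295,-0.0125,0,-0.0389,-0.0921,0]
    - [0,0,0,0,0,0]
    - [0,0,0,0,0,0]
    - [0,0,0,0,0,0]
    - [0,0,0,0,0,0]
    - [0,0,0,0,0,0]

```text
clock: 26.1
ee_pos: [0.4495, 0.2244, 0.1214]
tool_rot: [0.034, 0.999, 0.014, 0.037]
contact_force: [-1.5, 1.0, 7.5]
finger_gap: 0.107
grip_force: 14.0
```

```bash
python3 st.py
```

```text
26.1 [0.4495 0.2244 0.1214] xyaw 176.03 q6 -1.1571105653009415 gap mm 9.697349681863948 grip 14.000699892640114
F world [-1.5123  1.0175  7.5326] F tool [ 1.0277  1.1457 -7.5956] T tool [-0.1571  0.1464 -0.0052]
front in tool axes [ 0.9189 -0.3864 -0.0789]
```

Emit:
jog_arm:
  motion:
    - [0.0589,-0.0249,0,-0.0778,-0.1842,0]
    - [0.0589,-0.0249,0,-0.0778,-0.1842,0]
    - [0.0589,-0.0249,0,-0.0778,-0.1842,0]
    - [0,0,0,0,0,0]
    - [0,0,0,0,0,0]
    - [0,0,0,0,0,0]
    - [0,0,0,0,0,0]
    - [0,0,0,0,0,0]

```text
clock: 27.1
ee_pos: [0.4449, 0.2228, 0.121]
tool_rot: [0.034, 0.997, 0.023, 0.061]
contact_force: [-1.6, 0.8, 8.6]
finger_gap: 0.11
grip_force: 14.0
```

```bash
python3 st.py
```

```text
27.1 [0.4449 0.2228 0.121 ] xyaw 175.92 q6 -1.155602010985075 gap mm 10.006829686418591 grip 14.000753536820412
F world [-1.633   0.7918  8.5667] F tool [ 0.6414  1.1202 -8.6611] T tool [-0.0266  0.2282  0.0232]
front in tool axes [ 0.9139 -0.3842 -0.1308]
```

Emit:
jog_arm:
  motion:
    - [0.118,-0.05,-0.01,-0.156,-0.368,0]
    - [0.118,-0.05,-0.01,-0.156,-0.368,0]
    - [0.118,-0.05,-0.01,-0.156,-0.368,0]
    - [0.118,-0.05,-0.01,-0.156,-0.368,0]
    - [0.118,-0.05,-0.01,-0.156,-0.368,0]
    - [0.118,-0.05,0,-0.156,-0.368,0]
    - [0.118,-0.05,0,-0.156,-0.368,0]
    - [0,0,0,0,0,0]

```text
clock: 28.1
ee_pos: [0.423, 0.2152, 0.1159]
tool_rot: [0.033, 0.982, 0.067, 0.173]
contact_force: [4.2, 2.7, -12.0]
finger_gap: 0.105
grip_force: 14.0
```

```bash
python3 st.py
```

```text
28.1 [0.423  0.2152 0.1159] xyaw 174.6 q6 -1.136080884245511 gap mm 9.570343249876837 grip 13.99867258965969
F world [  4.1996   2.6683 -11.969 ] F tool [ 0.3176  1.1117 12.9104] T tool [-0.2233  0.1538  0.082 ]
front in tool axes [ 0.8585 -0.3605 -0.3648]
```

Emit:
jog_arm:
  motion:
    - [0,0,0,0,0,0]
    - [0,0,0,0,0,0]
    - [0,0,0,0,0,0]
    - [0,0,-0.5,0,0,0]
    - [0,0,-1,0,0,0]
    - [0,0,-1,0,0,0]
    - [0,0,-1,0,0,0]
    - [0,0,-1,0,0,0]
  claw: 0.45

```text
clock: 29.1
ee_pos: [0.3843, 0.2018, 0.223]
tool_rot: [0.033, 0.982, 0.067, 0.174]
contact_force: [0.1, 0.4, 0.7]
finger_gap: 0.451
grip_force: 0.0
```

```bash
python3 st.py; python3 - <<'E'
from h import *
a,d=save("side","s4.png");
q=cv2.resize(a[150:400,230:480],(600,600),interpolation=cv2.INTER_CUBIC)
b,e=save("wrist","w4.png");q2=cv2.resize(b,(200,150))
q[:150,:200]=q2
cv2.imwrite("pics/s4c.png",q[:,:,::-1])
E
```

```text
29.1 [0.3843 0.2018 0.223 ] xyaw 174.63 q6 -1.1454387147657943 gap mm 41.06551800247665 grip 0.0
F world [0.0672 0.3822 0.6644] F tool [-0.2538  0.4758 -0.5488] T tool [ 0.0809  0.2232 -0.0288]
front in tool axes [ 0.858  -0.3594 -0.367 ]
```

View pics/s4c.png

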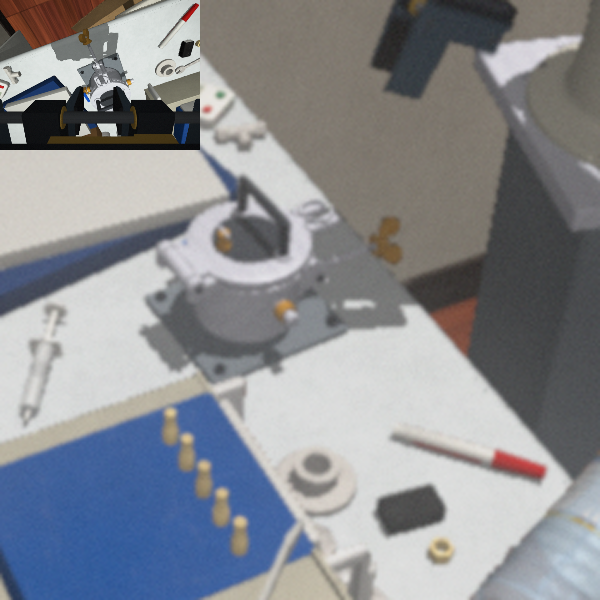

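Side picture: the bolt lies out level in front, with its nut at (385,240), and the lid is still shut. Next I straighten the tool and move over the handle.

Emit:
jog_arm:
  motion:
    - [0,0,-0.2,0.333,0.79,0]
    - [0,0,-0.2,0.333,0.79,0]
    - [0,0,-0.2,0.333,0.79,0]
    - [0,0,-0.2,0.333,0.79,0]
    - [0,0,0,0.333,0.79,0]
    - [0,0,0,0,0,1]
    - [0,0,0,0,0,1]
    - [0,0,0,0,0,1]

```text
clock: 30.2
ee_pos: [0.38, 0.2002, 0.2404]
tool_rot: [0.165, 0.986, 0.0, 0.0]
contact_force: [0.3, 1.1, -0.6]
finger_gap: 0.45
grip_force: 0.0
```

Emit:
jog_arm:
  motion:
    - [0,0,0,0,0,1]
    - [0,0,0,0,0,1]
    - [0,0,0,0,0,1]
    - [0,0,0,0,0,1]
    - [0,0,0,0,0,1]
    - [0,0,0,0,0,1]
    - [0,0,0,0,0,1]
    - [0,0,0,0,0,1]

```text
clock: 31.2
ee_pos: [0.3799, 0.2003, 0.2405]
tool_rot: [0.492, 0.87, 0.0, -0.0]
contact_force: [-0.2, 0.1, -0.8]
finger_gap: 0.45
grip_force: 0.0
```

Emit:
jog_arm:
  motion:
    - [0,0,0,0,0,0.8]
    - [0,0,0,0,0,0.8]
    - [0,0.9,0,0,0,0.8]
    - [0,0.9,0,0,0,0]
    - [0,0.9,0,0,0,0]
    - [0,0.9,0,0,0,0]
    - [0,0.9,0,0,0,0]
    - [0,0,0,0,0,0]

```text
clock: 32.2
ee_pos: [0.4866, 0.2389, 0.2403]
tool_rot: [0.58, 0.815, 0.0, -0.0]
contact_force: [-0.8, 0.7, -0.1]
finger_gap: 0.447
grip_force: 0.0
```

```bash
python3 st.py; python3 look.py w5.png | grep handle; python3 - <<'E'
from h import *
np.set_printoptions(precision=4,suppress=True)
f=np.load("pics/w5.png.npz");a,d,K,T=f["a"],f["d"],f["K"],f["T"]
vv,uu=np.mgrid[0:480,0:640]
X=np.stack([(uu-K[0,2])/K[0,0]*d,(vv-K[1,2])/K[1,1]*d,d],-1)@T[:3,:3].T+T[:3,3]
g=(np.hypot(X[...,0]-.512,X[...,1]-.248)<.055)&(X[...,2]>.13)&(X[...,2]<.155)&(a.max(-1)<110)
c,s=np.cos(np.radians(19)),np.sin(np.radians(19));p=X[g]
px=p[:,0]*c+p[:,1]*s;py=-p[:,0]*s+p[:,1]*c
print(len(p),"potx range",np.percentile(px,[2,50,98]),"poty",np.percentile(py,[1,50,99]))
x,y=(np.percentile(px,2)+np.percentile(px,98))/2,(np.percentile(py,1)+np.percentile(py,99))/2
print("ctr",x*c-y*s,x*s+y*c,"ztop",np.percentile(p[:,2],95),"slope",np.degrees(np.polyfit(py,px,1)[0]))
E
```

```text
32.2 [0.4866 0.2389 0.2403] xyaw 109.15 q6 0.011388601877137703 gap mm 40.70603716301666 grip 0.0
F world [-0.7598  0.651  -0.1384] F tool [ 0.8642 -0.5043  0.1385] T tool [ 0.0306 -0.1296  0.0007]
front in tool axes [ 0.0044 -1.     -0.0008]
lid_handle [245.7 354.4] 0.97 depthpt [0.5112 0.2485 0.1436] at h [0.5122 0.2471 0.138 ]
1713 potx range [0.5594 0.5637 0.5687] poty [0.0278 0.0697 0.1056]
ctr 0.5115961930755786 0.2466932141478923 ztop 0.14415278372182955 slope 0.1936836672436386
```

View pics/w5.png

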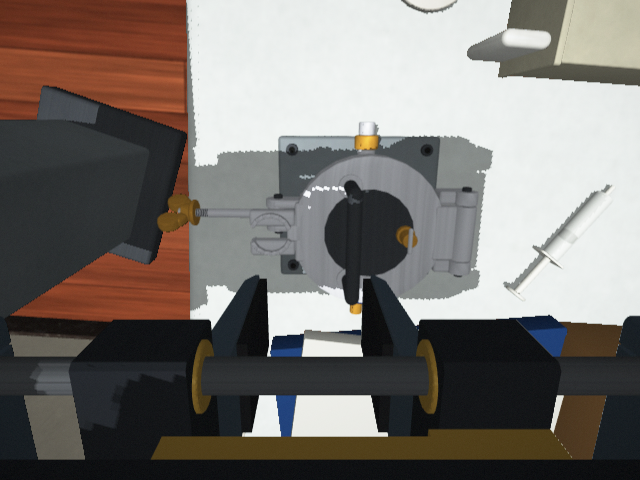

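The wrist picture shows the bolt level in front, with its nut at (180,212). The handle bar runs from (350,185) to (350,300), square to the fingers. I'll descend onto it and compute the lift arc.

Emit:
jog_arm:
  motion:
    - [-0.03,0.53,0,0,0,0]
    - [0,0.53,0,0,0,0]
    - [0,0,0.8,0,0,0]
    - [0,0,0.9,0,0,0]
    - [0,0,0.9,0,0,0]
    - [0,0,0.9,0,0,0]
    - [0,0,0.9,0,0,0]
    - [0,0,0.33,0,0,0]
  claw: 0.3

```text
clock: 33.6
ee_pos: [0.5114, 0.2468, 0.1213]
tool_rot: [0.58, 0.815, -0.0, -0.0]
contact_force: [0.7, 1.0, -0.2]
finger_gap: 0.301
grip_force: 0.0
```

Emit:
jog_arm:
  motion:
    - [0,0,0,0,0,0]
    - [0,0,0,0,0,0]
    - [0,0,0,0,0,0]
    - [0,0,0,0,0,0]
    - [0,0,0,0,0,0]
    - [0,0,0,0,0,0]
    - [0,0,0,0,0,0]
    - [0,0,0,0,0,0]
  claw: 0
  force: 30

```text
clock: 34.6
ee_pos: [0.5117, 0.247, 0.1233]
tool_rot: [0.58, 0.815, 0.001, 0.0]
contact_force: [-0.4, 0.6, 7.2]
finger_gap: 0.101
grip_force: 30.0
```

```bash
python3 st.py; python3 - <<'E'
import numpy as np
def pose(k,n=24,F=62,tau=20):
    f=np.radians(25.8+F*k/n);t=np.radians(tau*k/n)
    b=np.array([72-96.6*np.cos(f),96+96.6*np.sin(f)])
    zt=np.array([-np.sin(t),-np.cos(t)]);yt=np.array([np.cos(t),-np.sin(t)])
    return b+16*zt,yt,zt
for k in range(24):
    p,y,z=pose(k);q=pose(k+1)[0];e=(q-p)/25
    print(k,"[0, %.3f, %.3f, %.3f, 0, 0],"%(e@y,e@z,20/24/5))
E
```

```text
34.6 [0.5117 0.247  0.1233] xyaw 109.16 q6 0.009474618025224367 gap mm 9.220052303156024 grip 30.000314712524414
F world [-0.4091  0.6326  7.1518] F tool [ 0.7359 -0.1611 -7.1518] T tool [ 0.0124 -0.0682  0.1108]
front in tool axes [ 0.0046 -1.     -0.0025]
0 [0, 0.070, -0.155, 0.167, 0, 0],
1 [0, 0.075, -0.153, 0.167, 0, 0],
2 [0, 0.079, -0.150, 0.167, 0, 0],
3 [0, 0.084, -0.147, 0.167, 0, 0],
4 [0, 0.088, -0.144, 0.167, 0, 0],
5 [0, 0.093, -0.141, 0.167, 0, 0],
6 [0, 0.097, -0.138, 0.167, 0, 0],
7 [0, 0.101, -0.135, 0.167, 0, 0],
8 [0, 0.105, -0.131, 0.167, 0, 0],
9 [0, 0.109, -0.128, 0.167, 0, 0],
10 [0, 0.113, -0.124, 0.167, 0, 0],
11 [0, 0.117, -0.120, 0.167, 0, 0],
12 [0, 0.120, -0.116, 0.167, 0, 0],
13 [0, 0.124, -0.112, 0.167, 0, 0],
14 [0, 0.127, -0.108, 0.167, 0, 0],
15 [0, 0.130, -0.104, 0.167, 0, 0],
16 [0, 0.134, -0.100, 0.167, 0, 0],
17 [0, 0.137, -0.095, 0.167, 0, 0],
18 [0, 0.139, -0.091, 0.167, 0, 0],
19 [0, 0.142, -0.086, 0.167, 0, 0],
20 [0, 0.145, -0.082, 0.167, 0, 0],
21 [0, 0.147, -0.077, 0.167, 0, 0],
22 [0, 0.149, -0.072, 0.167, 0, 0],
23 [0, 0.151, -0.067, 0.167, 0, 0],
```

Emit:
jog_arm:
  motion:
    - [0,0.07,-0.155,0.167,0,0]
    - [0,0.075,-0.153,0.167,0,0]
    - [0,0.079,-0.15,0.167,0,0]
    - [0,0.084,-0.147,0.167,0,0]
    - [0,0.088,-0.144,0.167,0,0]
    - [0,0.093,-0.141,0.167,0,0]
    - [0,0.097,-0.138,0.167,0,0]
    - [0,0.101,-0.135,0.167,0,0]

```text
clock: 35.6
ee_pos: [0.5281, 0.2526, 0.1509]
tool_rot: [0.579, 0.814, -0.048, -0.034]
contact_force: [-5.3, -3.1, -7.4]
finger_gap: 0.101
grip_force: 30.0
```

```bash
python3 st.py
```

```text
35.6 [0.5281 0.2526 0.1509] xyaw 109.17 q6 0.008241808370667755 gap mm 9.22087397375754 grip 30.001641511917114
F world [-5.3228 -3.0893 -7.4231] F tool [-1.1736 -5.1233  8.0841] T tool [ 0.9883 -0.3803  0.0894]
front in tool axes [ 0.0046 -0.993   0.1181]
```

Forces are as expected for the lift, so I'll continue.

Emit:
jog_arm:
  motion:
    - [0,0.105,-0.131,0.167,0,0]
    - [0,0.109,-0.128,0.167,0,0]
    - [0,0.113,-0.124,0.167,0,0]
    - [0,0.117,-0.12,0.167,0,0]
    - [0,0.12,-0.116,0.167,0,0]
    - [0,0.124,-0.112,0.167,0,0]
    - [0,0.127,-0.108,0.167,0,0]
    - [0,0.13,-0.104,0.167,0,0]

```text
clock: 36.6
ee_pos: [0.553, 0.2611, 0.1713]
tool_rot: [0.575, 0.809, -0.096, -0.068]
contact_force: [-12.0, -8.0, 11.8]
finger_gap: 0.104
grip_force: 30.0
```

```bash
python3 st.py
```

```text
36.6 [0.553  0.2611 0.1713] xyaw 109.17 q6 0.007457228127470636 gap mm 9.462827494381726 grip 30.001429617404938
F world [-11.9791  -8.0344  11.7808] F tool [ -3.6535 -16.3215  -8.1913] T tool [ 3.0957 -0.5352  0.0898]
front in tool axes [ 0.0047 -0.9723  0.2339]
```

Emit:
jog_arm:
  motion:
    - [0,0.12,-0.13,0.167,0,0]
    - [0,0.137,-0.1,0.167,0,0]
    - [0,0.139,-0.095,0.167,0,0]
    - [0,0.142,-0.09,0.167,0,0]
    - [0,0.145,-0.085,0.167,0,0]
    - [0,0.147,-0.077,0.167,0,0]
    - [0,0,0,0,0,0]
    - [0,0,0,0,0,0]

```text
clock: 37.6
ee_pos: [0.5771, 0.2694, 0.1802]
tool_rot: [0.572, 0.805, -0.129, -0.092]
contact_force: [-5.6, -3.8, 11.6]
finger_gap: 0.097
grip_force: 30.0
```

```bash
python3 st.py; python3 - <<'E'
from h import *
s=manip.state();r=R.from_quat(s["tool_rot"]).as_matrix();g=s["ee_pos"]-r[:,2]*.016
c,n=np.cos(np.radians(19)),np.sin(np.radians(19))
o=np.array([.5119,.2469])+.015*np.array([c,n]) # pot centre
d=g[:2]-o;px=d@[c,n];print("bar pot x,z",px,g[2],"lid deg",np.degrees(np.arctan2(g[2]-.096,.072-px))-25.8,"r",np.hypot(g[2]-.096,.072-px))
a,_=save("side","s6.png");cv2.imwrite("pics/s6c.png",cv2.resize(a[130:330,230:430],(600,600),interpolation=cv2.INTER_CUBIC)[:,:,::-1])
E
```

```text
37.6 [0.5771 0.2694 0.1802] xyaw 109.16 q6 0.007133541897944362 gap mm 8.870186408595702 grip 30.000982582569122
F world [-5.5901 -3.7687 11.576 ] F tool [-1.7234 -9.8197 -8.9477] T tool [ 1.6825 -0.5213  0.1183]
front in tool axes [ 0.0046 -0.9495  0.3137]
bar pot x,z 0.05895746944222597 0.1954173416511424 lid deg 56.72606652510726 r 0.10026921473877436
```

View pics/s6c.png

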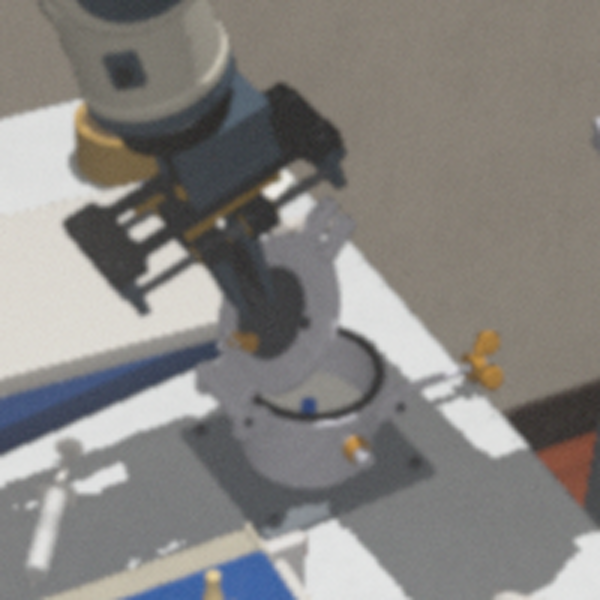

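The picture shows the lid standing at about 56°, held by the bar, with the bolt hanging out in front at (480,360). A few more degrees, then release.

Emit:
jog_arm:
  motion:
    - [0,0.08,-0.04,0,0,0]
    - [0,0.08,-0.04,0,0,0]
    - [0,0.08,-0.04,0,0,0]
    - [0,0.03,-0.015,0,0,0]
    - [0,0,0,0,0,0]
    - [0,0,0,0,0,0]
    - [0,0,0,0,0,0]
    - [0,0,0,0,0,0]

```text
clock: 38.65
ee_pos: [0.5838, 0.2717, 0.1813]
tool_rot: [0.572, 0.805, -0.13, -0.092]
contact_force: [-5.4, -6.0, 10.7]
finger_gap: 0.101
grip_force: 30.0
```

Emit:
jog_arm:
  motion:
    - [0,0,0,0,0,0]
    - [0,0,0,0,0,0]
    - [0,0,0,0,0,0]
    - [0,0,0,0,0,0]
    - [0,0,-0.3,0,0,0]
    - [0,0,-0.6,0,0,0]
    - [0,0,-0.8,0,0,0]
    - [0,0,-0.8,0,0,0]
  claw: 0.23

```text
clock: 39.65
ee_pos: [0.603, 0.2786, 0.2405]
tool_rot: [0.572, 0.805, -0.129, -0.092]
contact_force: [1.4, -0.7, -0.6]
finger_gap: 0.229
grip_force: 0.0
```

Emit:
jog_arm:
  motion:
    - [0,0,-0.8,0,0,0]
    - [0,0,-0.8,0,0,0]
    - [0,0,-0.8,0,0,0]
    - [0,0,-0.8,0,0,0]
    - [0,0,-0.8,0,0,0]
    - [0,0,0,0,0,0]
    - [0,0,0,0,0,0]
    - [0,0,0,0,0,0]

```text
clock: 40.65
ee_pos: [0.6317, 0.2885, 0.3331]
tool_rot: [0.572, 0.804, -0.13, -0.093]
contact_force: [0.2, 0.6, 0.7]
finger_gap: 0.225
grip_force: 0.0
```

```bash
python3 st.py; python3 - <<'E'
from h import *
np.set_printoptions(precision=4,suppress=True)
a,_=save("side","s7.png")
b,_=save("top","t7.png")
rs=[]
for c in("side","top"):
    m=manip.mark_of(c,"lid_handle");print(c,m[:1])
    if m: rs.append(ray(c,m[0]["position"]))
if len(rs)==2:
    g=tri(rs);c,n=np.cos(np.radians(19)),np.sin(np.radians(19));o=np.array([.5119,.2469])+.015*np.array([c,n]);px=(g[:2]-o)@[c,n]
    print(g,np.degrees(np.arctan2(g[2]-.096,.072-px))-25.8)
cv2.imwrite("pics/s7c.png",np.hstack([cv2.resize(a[130:330,230:430],(400,400)),cv2.resize(b[150:350,230:430],(400,400))])[:,:,::-1])
E
```

```text
40.65 [0.6317 0.2885 0.3331] xyaw 109.16 q6 0.007807105650897382 gap mm 20.462570346434976 grip 0.0
F world [0.159  0.5915 0.6624] F tool [ 0.5069  0.1179 -0.7369] T tool [-0.1432 -0.0242  0.0085]
front in tool axes [ 0.0046 -0.9489  0.3155]
side [{'position': [225.6, 308.7], 'p': 0.82}]
top []
```

View pics/s7c.png

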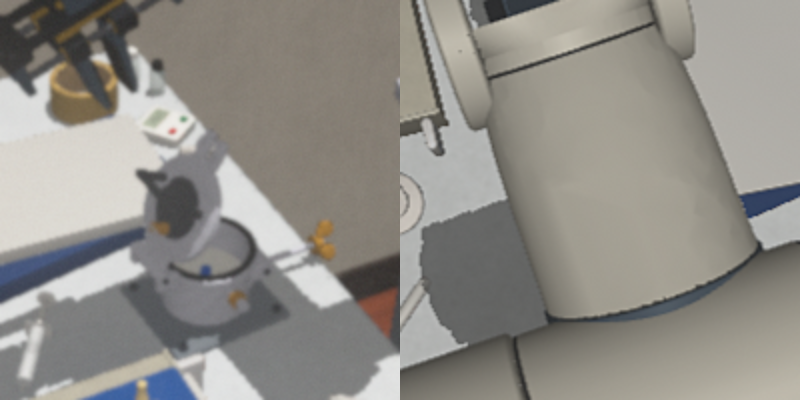

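The lid stands open on its own (side view, handle at about (160,190)), the bolt hangs out in front, and the gripper is clear. I'll check the angle and hand in if it is good.

```bash
python3 - <<'E'
from h import *
c,n=np.cos(np.radians(19)),np.sin(np.radians(19));o2=np.array([.5119,.2469])+.015*np.array([c,n])
o,d=ray("side",(225.6,308.7));N=np.array([-n,c,0]);P=np.array([*o2,0])
g=o+d*((P-o)@N)/(d@N);px=(g-P)@[c,n,0];A=np.degrees(np.arctan2(g[2]-.096,.072-px))-25.8
print(px,g[2],A)
if 54<A<68: print(manip.close_job())
E
```

```text
0.06042616690110006 0.19135414479288615 57.27944341259773
the job is handed in; nothing more can be done
None
```

The pot is open and handed in: I backed the nut off about 275° until the bolt swung out with no resistance at the lip. The bolt now hangs out level in front, the lid stands at about 57–60° on its own, and the gripper is clear.

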